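# Put the scale's check weights back in their block

### The arm

A 7-joint arm with a two-finger parallel gripper is mounted at the origin on a cart in front of the work surface, level with it; the furniture and walls round the work are solid. World frame = base frame: x ahead of the robot, y to its left, z up, the work surface at z = 0. Lengths are in m, angles in rad, forces in N, time in s.
With the tool pointing down it reaches from about 0.4 to 0.9 m from the base axis. Payload 5.5 kg.
Tool frame: the origin (TCP) lies at the very end of the fingers, on their centre line; the grasp point (between the pads) lies 19 mm behind it; z points along the fingers, y is the line along which they close (so a half turn about z gives the same grasp; the last joint's range is limited). The gripper opens to 92 mm and grips with 3 to 60 N. Pads are 19 mm wide; open, the fingers measure 130 mm over their backs; the gripper's body (75 mm by 190 mm) begins 47 mm behind the grasp point.
Start: joints at [-1.011, 0.501, -0.427, 1.55, 0.221, 1.138, -0.21], TCP at [0.19, 0.622, 0.227] pointing down, gripper open.
Joint ranges: [-2.88, 2.88], [-0.31, 2.03], [-1.54, 1.56], [0.2, 2.42], [-1.41, 4.55], [0.19, 2.02], [-2.57, 2.57]. Speed limits (rad/s): [2.57, 2.57, 3.14, 3.14, 3.14, 3.14, 3.14].

### API

Orientations are given as a rotation vector (axis times angle).
In Python, from station import manip gives the robot as it stands. The module is installed in compiled form; this text tells all that it offers.
- The arm moves only by the tool arm_command, never from a script. Its argument "rows" is a list that holds one entry, the list of rows, each a list of 6 numbers: the shift along the tool's x, y, z in m, then the turn, a rotation vector about the tool's x, y, z in rad. In form: [[[x, y, z, rx, ry, rz], ...]]. A call has exactly 5 rows; each row shifts and turns the commanded pose from where the row before left it, along the tool's axes as they then stand; what a row does not reach is not made up. A row lasts 1/8 s, in which the tool goes at most 62.5 mm and 10.7 degrees, less where a joint would pass 70% of its speed; a pose out of reach is approached as far as the arm can. A call with a gripper value outside its range is refused whole. "fingers" is the gripper's target within -1 to 1 (fully open at 1, half-way at 0, shut at -1), set as the call begins (left out, the last holds). The fingers move at their own pace and stop on an object; "squeeze" is the grip in N (left out, the last holds). Time passes only in rows, so rows that do not move let the fingers close, or fill a call up. It gives the time, the measured TCP pose, the force, the opening and the grip force at its end, in the units of the state.
- manip.get_state(): the state, without advancing time (a new reading comes with each control period).
- manip.get_image(name): name is "side" or "top"; returns a dict with "pixels" (420x560x3 uint8, red, green, blue), "mtx" (3x3 intrinsics, pixels), "position" and "attitude" of the camera in the world. Camera axes: x right, y up, looking along -z (the intrinsics and any distortion apply to the point x, -y, -z); pixel columns grow to the right and rows downward; lengths in m; the calibration is good to about 2 mm. A picture is of the moment at which its call begins. There is no depth.
- manip.hand_in(): hands the job in; it is judged then, once.
The state is a dict: "time": time; "joint_positions": joint angles; "joint_vel": joint speeds; "tau": joint torques, N m; "tcp_pos": TCP position; "orientation": TCP orientation; "ft_force": force on the tool from outside, world axes, zero at the start; "torque": the same for the moment, N m; "finger_gap": opening from 0.0 (shut) to 1.0 (fully open); "grasp_force": force on a finger pad.
Only numpy, scipy, OpenCV 4.12 (cv2) and the standard library are available. Lean on these libraries where they do the work, as an engineer would, in place of code of your own. Each camera call takes 0.05 s, during which the arm holds its last target. There are 200 camera calls.

### The job

The bench scale has been checked; put its four brass check weights back in the wooden weight block, in order of size, so that each one stands in the well cut for it, the largest in the widest well and so on down to the smallest in the narrowest. Each must be upright and fully down on the floor of its well, and no weight may be tipped over on the way.

Things in the scene. Friction and masses are not known exactly. Their poses are not given: they have to be found in the camera images.
- weight_1_mid (a point): The largest check weight: a loose brass cylinder with a narrower knob on top, 48 mm in diameter, 68 mm high in all (plain cylinder up to 44 mm, then neck and knob, the knob 25 mm across), 500 g or so. The point is on its axis, half-way up (34 mm above its underside); z is up along its axis. At the start it stands on the table.
- weight_2_mid (a point): The second largest check weight: a loose brass cylinder with a narrower knob on top, 38 mm in diameter, 61 mm high in all (plain cylinder up to 40 mm, then neck and knob, the knob 22 mm across), 300 g or so. The point is on its axis, half-way up (30.5 mm above its underside); z is up along its axis. At the start it stands on the pan of the scale.
- weight_3_mid (a point): The second smallest check weight: a loose brass cylinder with a narrower knob on top, 28 mm in diameter, 55 mm high in all (plain cylinder up to 36 mm, then neck and knob, the knob 18 mm across), 150 g or so. The point is on its axis, half-way up (27.5 mm above its underside); z is up along its axis. At the start it stands on the table.
- weight_4_mid (a point): The smallest check weight: a loose brass cylinder with a narrower knob on top, 18 mm in diameter, 50 mm high in all (plain cylinder up to 32 mm, then neck and knob, the knob 14 mm across), 70 g or so. The point is on its axis, half-way up (25 mm above its underside); z is up along its axis. At the start it stands on the table.
- well_1: The widest well of the block: a round recess, 56 mm across at the bottom, for the weight of 48 mm. Origin: centre of its flat floor, 14 mm above the table and 12 mm below the block's top; it opens upward (z). The top 8 mm widen to 64 mm at the mouth as a countersink.
- well_2: The second widest well of the block: a round recess, 46 mm across at the bottom, for the weight of 38 mm. Origin: centre of its flat floor, 14 mm above the table and 12 mm below the block's top; it opens upward (z). The top 8 mm widen to 54 mm at the mouth as a countersink.
- well_3: The second narrowest well of the block: a round recess, 36 mm across at the bottom, for the weight of 28 mm. Origin: centre of its flat floor, 14 mm above the table and 12 mm below the block's top; it opens upward (z). The top 8 mm widen to 44 mm at the mouth as a countersink.
- well_4: The narrowest well of the block: a round recess, 26 mm across at the bottom, for the weight of 18 mm. Origin: centre of its flat floor, 14 mm above the table and 12 mm below the block's top; it opens upward (z). The top 8 mm widen to 34 mm at the mouth as a countersink.
- weight_block: Dark wooden block fixed to the table, 80 x 240 mm and 26 mm high in all (foot moulding 92 x 252 mm), with four wells in a row along its y axis, the widest at its own -y end, each narrower than the one before. Neighbouring weights stand 24 mm apart in it, and the block surrounds the lowest 12 mm of each weight: hold it higher than that. Origin: centre of its underside, z up.
- scale: Small white bench scale, 150 x 128 mm, fixed; its steel pan (110 x 122 mm) has its top 38 mm above the table and its centre 18 mm along +x of its own frame from the scale's origin (centre of its underside).
There are look-alikes about, which are no part of the job. Leave any blue or green look-alike of the part that bears weight_2_mid alone. Leave any blue look-alike of the part that bears weight_1_mid alone.

How it is judged:
At the end, for the whole second after the job is handed in: Each of the four weights is at rest, upright within 0.1 rad, in the well of its own rank of size: its axis within 8 mm of the well's centre and its underside within 3 mm of the well's floor (horizontal distance between weight_1_mid and well_1 below 0.008 m and z of weight_1_mid in the frame of well_1 between 0.03 and 0.037 m and angle between each of weight_1_mid, weight_2_mid, weight_3_mid, weight_4_mid's own z axis and vertical below 0.1 rad and linear speed of each of weight_1, weight_2, weight_3, weight_4 below 0.02 m/s and horizontal distance between weight_2_mid and well_2 below 0.008 m and z of weight_2_mid in the frame of well_2 between 0.0265 and 0.0335 m and horizontal distance between weight_3_mid and well_3 below 0.008 m and z of weight_3_mid in the frame of well_3 between 0.0235 and 0.0305 m and horizontal distance between weight_4_mid and well_4 below 0.008 m and z of weight_4_mid in the frame of well_4 between 0.021 and 0.028 m); the robot touches nothing.
It fails at once if the largest weight is tipped over (angle between weight_1_mid's own z axis and vertical above 0.8 rad).
It fails at once if the second largest weight is tipped over (angle between weight_2_mid's own z axis and vertical above 0.8 rad).
It fails at once if the second smallest weight is tipped over (angle between weight_3_mid's own z axis and vertical above 0.8 rad).
It fails at once if the smallest weight is tipped over (angle between weight_4_mid's own z axis and vertical above 0.8 rad).
It also fails if it takes over 106 s, if anything falls off the work surface, if the arm or the gripper's body presses on something with over 40 N, if the wrist force passes 120 N, or if a joint passes its speed limit or range.

## Working session

There is one attempt and no reset: what is moved stays moved. The work goes in short steps, Python scripts to look and compute and a tool call to move; the robot and the scene stay as the last step left them, time stands still between calls to the robot, and variables do not carry over. Pictures are saved under pics/ and viewed, at most 14 in all, crops included, and the job is handed in when it is done.

Besides the shell and the picture viewer there is one more tool, called after ">>>" as a command line: name --argument value ..., lists and objects as JSON in quotes. arm_command: Moves the arm, as the interface text tells. Its arguments: {"type":"object","properties":{"rows":{"type":"array"},"fingers":{"type":"number"},"squeeze":{"type":"number"}},"required":["rows"]}

```bash
mkdir -p pics; python3 - <<'E'
from station import manip
import cv2,numpy as np
s=manip.get_state()
print({k:np.round(v,3) for k,v in s.items()})
for n in("top","side"):
    i=manip.get_image(n); cv2.imwrite(f"pics/{n}0.png",i["pixels"][...,::-1]); print(n,{k:np.round(v,4).tolist() for k,v in i.items() if k!="pixels"})
E
```

```text
{'time': np.float64(0.0), 'joint_positions': array([-1.011,  0.502, -0.427,  1.551,  0.221,  1.138, -0.21 ]), 'joint_vel': array([ 0.003,  0.001,  0.002,  0.002,  0.001, -0.001, -0.002]), 'tau': array([-1.0000e-03, -5.6658e+01, -5.8160e+00, -2.7911e+01, -6.8000e-02,
        3.1000e-02,  0.0000e+00]), 'tcp_pos': array([0.19 , 0.621, 0.226]), 'orientation': array([-4.640e-01, -3.107e+00,  3.000e-03]), 'ft_force': array([ 0.19 ,  0.626, -0.271]), 'torque': array([ 0.014,  0.049, -0.013]), 'grasp_force': np.float64(0.0), 'finger_gap': np.float64(0.998)}
top {'mtx': [[450.2713, 0.0, 275.7696], [0.0, 450.2713, 215.1328], [0.0, 0.0, 1.0]], 'position': [0.3994, 0.0049, 1.1975], 'attitude': [0.0832, -0.0961, -1.5993]}
side {'mtx': [[481.6385, 0.0, 279.2636], [0.0, 481.6385, 205.0021], [0.0, 0.0, 1.0]], 'position': [-0.075, -0.8694, 0.6771], 'attitude': [1.0157, -0.3147, -0.5868]}
```

View pics/top0.png

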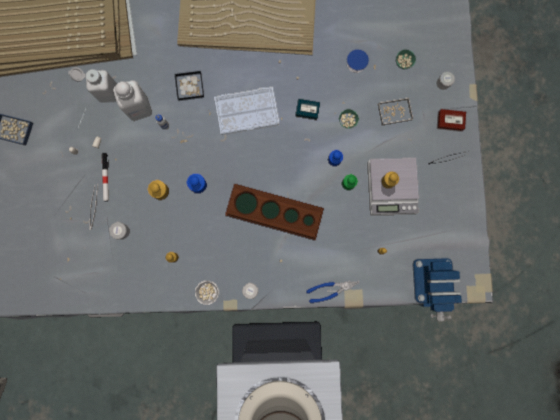

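View pics/side0.png

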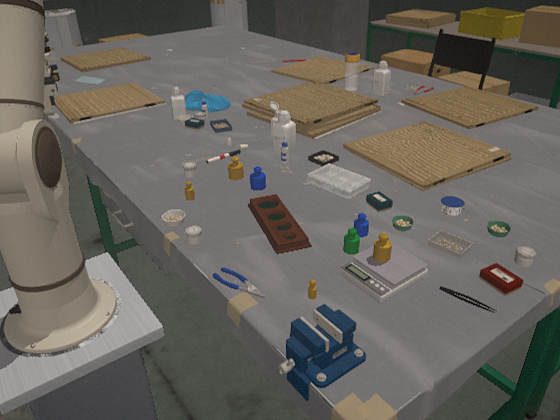

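The top view has world +x up and +y to the left. The brass weights are at about (157,188), (391,180, on the pan), (171,257) and (382,250). The block wells run from (246,202), the widest, to (308,220). Blue and green look-alikes stand next to them.

```bash
cat > h.py <<'E'
from station import manip
import cv2,numpy as np
from scipy.spatial.transform import Rotation as R
def ray(i,uv):
    d=np.linalg.inv(i["mtx"])@np.array([uv[0],uv[1],1.]); A=np.array(i["attitude"])
    A=R.from_rotvec(A).as_matrix() if A.shape==(3,) else A
    return np.array(i["position"]),A@(d*[1,-1,-1])
def onplane(i,uv,z):
    p,d=ray(i,uv); return p+d*(z-p[2])/d[2]
def proj(i,X):
    A=R.from_rotvec(i["attitude"]).as_matrix(); c=A.T@(np.array(X)-i["position"]); c=c*[1,-1,-1]
    q=i["mtx"]@c; return q[:2]/q[2]
def tri(i,u,j,v):
    p,d=ray(i,u);q,e=ray(j,v); s=np.linalg.lstsq(np.c_[d,-e],q-p,rcond=None)[0]
    return (p+d*s[0]+q+e*s[1])/2, np.linalg.norm(p+d*s[0]-q-e*s[1])
def blobs(i,lo,hi,amin=20):
    m=cv2.inRange(cv2.cvtColor(i["pixels"],cv2.COLOR_RGB2HSV),lo,hi)
    n,l,st,c=cv2.connectedComponentsWithStats(m)
    return [(st[k],c[k],(l==k)) for k in range(1,n) if st[k][4]>=amin]
E
python3 - <<'E'
from h import *
T=manip.get_image("top");S=manip.get_image("side")
for n,i in(("top",T),("side",S)):
    print(n); 
    for st,c,_ in blobs(i,(14,130,60),(26,255,255)): print(" brass",st,c.round(1))
h=cv2.cvtColor(T["pixels"],cv2.COLOR_RGB2HSV)
for u,v in((246,202),(270,210),(291,215),(258,205),(232,205)): print(h[v,u])
for p in[(0.4,0.1,0),(0.2,0,.0)]: print(proj(T,p),proj(S,p))
a=cv2.resize(T["pixels"][150:270,140:290],None,fx=5,fy=5)[...,::-1]
b=cv2.resize(T["pixels"][150:260,285:435],None,fx=5,fy=5)[...,::-1]
cv2.imwrite("pics/c1.png",a);cv2.imwrite("pics/c2.png",b)
E
```

```text
top
 brass [382 172  17  16 192] [390.1 179.3]
 brass [148 180  20  19 280] [157.8 189.4]
 brass [379 248   7   6  32] [381.9 250.4]
 brass [166 252  12  10  90] [171.4 256.7]
side
 brass [ 458    7   67   33 1691] [491.4  22.6]
 brass [345  54  15   8  94] [352.4  57.8]
 brass [228 157  15  23 266] [235.2 169.1]
 brass [185 182  10  18 131] [189.  191.5]
 brass [373 233  19  29 404] [382.  248.2]
 brass [308 280   9  19 128] [311.8 289.5]
[ 75 104  49]
[ 74 102  50]
[73 94 49]
[ 10 167  81]
[ 10 162  85]
[236.8503104  267.47002596] [210.43284464 226.94620026]
[277.06121994 343.90805788] [154.71703587 275.34071427]
```

View pics/c1.png

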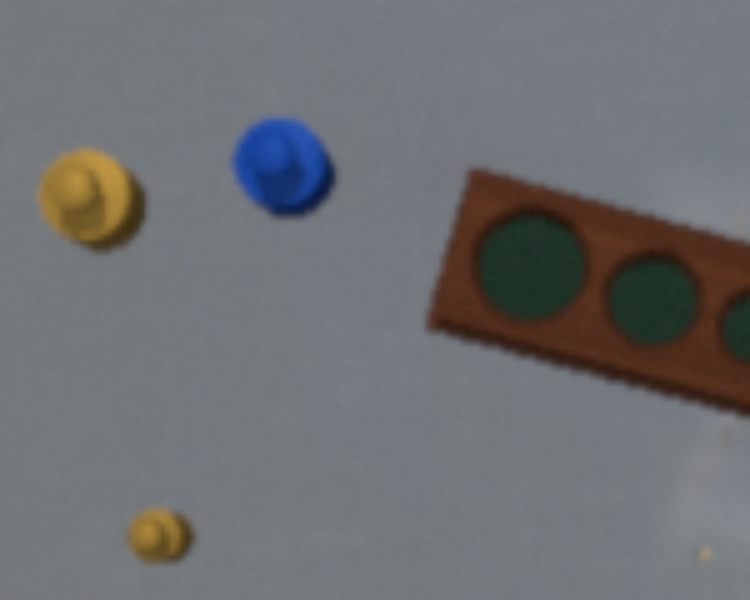

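View pics/c2.png

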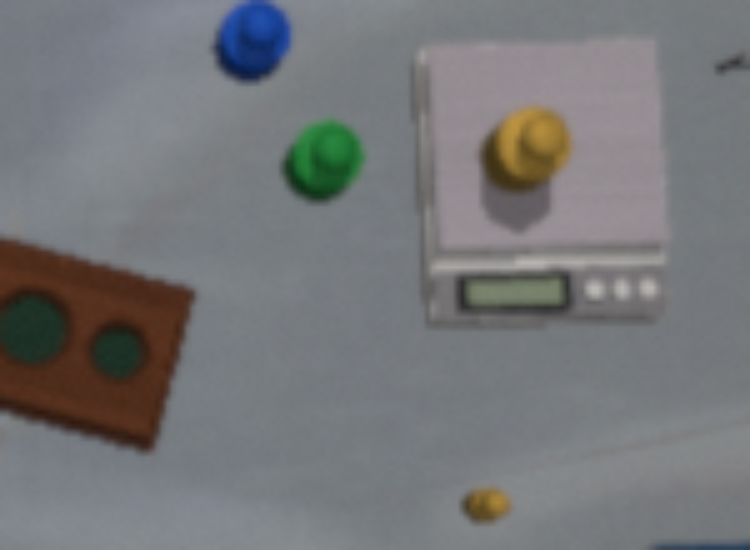

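The crops give w1's knob at about (155.4,187.6), w2's at (393.6,177.4), w3's at (170,256.6) and w4's at (382.6,250). The dark green well floors are clearly visible.

```bash
python3 - <<'E'
from h import *
T=manip.get_image("top");S=manip.get_image("side")
print("wells")
W=[]
for st,c,m in blobs(T,(55,50,20),(90,200,75),60):
    if 220<c[0]<325 and 190<c[1]<235: W.append(onplane(T,c,.014)[:2]); print(st,c.round(1),W[-1].round(4))
W=np.array(sorted(W,key=lambda p:-p[1])); s=np.array([0,67,124,171])/1000
if len(W)==4:
    u=np.linalg.svd(W-W.mean(0))[2][0]; u*=np.sign(-u[1]); print("u",u,"ang",np.arctan2(*u[::-1]))
    for k in range(4): print(k+1,(W.mean(0)+u*(s[k]-s.mean())).round(4))
    st=manip.get_state(); print("tool axes",R.from_rotvec(st["orientation"]).as_matrix().round(3).tolist())
tc=[(157.8,189.4),(390.1,179.3),(171.4,256.7),(381.9,250.4)];sc=[(235.2,169.1),(382,248.2),(189,191.5),(311.8,289.5)]
kn=[(155.4,187.6),(393.6,177.4),(170,256.6),(382.6,250)];H=[.068,.061,.055,.05];z0=[0,.038,0,0]
for k in range(4):
    X,e=tri(T,tc[k],S,sc[k]); print(k+1,"tri",X.round(4),round(e,4),"knob",onplane(T,kn[k],z0[k]+H[k]-.005).round(4),"cen",onplane(T,tc[k],z0[k]+.55*H[k]).round(4))
E
```

```text
wells
[236 194  20  19 301] [245.8 203.1] [0.569  0.0716]
[262 202  17  16 202] [270.1 209.7] [0.5492 0.0076]
[285 210  12  12 117] [290.8 215.4] [ 0.5324 -0.0465]
1 tri [0.6075 0.3021 0.0289] 0.0055 knob [0.6086 0.2982 0.063 ] cen [0.6084 0.2986 0.0374]
2 tri [ 0.6109 -0.3009  0.0635] 0.0033 knob [ 0.6111 -0.3028  0.094 ] cen [ 0.6107 -0.2999  0.0716]
3 tri [0.4304 0.2683 0.024 ] 0.0057 knob [0.4326 0.2647 0.05  ] cen [0.4328 0.2656 0.0303]
4 tri [ 0.4309 -0.2788  0.0252] 0.0038 knob [ 0.4329 -0.2769  0.045 ] cen [ 0.4324 -0.2793  0.0275]
```

>>> arm_command --rows '[[[0, 0, 0, 0, 0, 0.18], [0, 0, 0, 0, 0, 0.18], [0, 0, 0, 0, 0, 0.18], [0, 0, 0, 0, 0, 0.18], [0, 0, 0, 0, 0, 0.18]]]' --fingers 1 --squeeze 20

```text
time: 0.92
tcp_pos: [0.19, 0.6215, 0.2267]
orientation: [-1.777, -2.591, 0.0]
ft_force: [0.0, 0.7, -0.7]
finger_gap: 0.999
grasp_force: 0.0
```

>>> arm_command --rows '[[[0, 0, 0, 0, 0, 0.168], [0, 0, 0, 0, 0, 0.168], [0, 0, 0, 0, 0, 0.168], [0, 0, 0, 0, 0, 0.17], [0, 0, 0, 0, 0, 0]]]'

```text
time: 1.55
tcp_pos: [0.1899, 0.6216, 0.2267]
orientation: [2.527, 1.867, 0.0]
ft_force: [-0.6, 0.1, -0.5]
finger_gap: 0.995
grasp_force: 0.0
```

>>> arm_command --rows '[[[-0.018, 0.049, 0, 0, 0, 0], [-0.018, 0.049, 0, 0, 0, 0], [-0.018, 0.049, 0, 0, 0, 0], [-0.018, 0.049, 0, 0, 0, 0], [-0.018, 0.049, 0, 0, 0, 0]]]'

```text
time: 2.17
tcp_pos: [0.3987, 0.4622, 0.2269]
orientation: [-2.524, -1.87, -0.001]
ft_force: [0.4, 0.2, -0.3]
finger_gap: 0.999
grasp_force: 0.0
```

>>> arm_command --rows '[[[-0.018, 0.049, 0, 0, 0, 0], [-0.018, 0.049, 0, 0, 0, 0], [-0.018, 0.049, 0, 0, 0, 0], [-0.018, 0.049, 0, 0, 0, 0], [-0.018, 0.049, 0, 0, 0, 0]]]'

```text
time: 2.8
tcp_pos: [0.6061, 0.3039, 0.2267]
orientation: [-2.524, -1.87, -0.0]
ft_force: [0.6, 0.5, 0.3]
finger_gap: 1.0
grasp_force: 0.0
```

>>> arm_command --rows '[[[0, 0, 0.02, 0, 0, 0], [0, 0, 0.02, 0, 0, 0], [0, 0, 0.02, 0, 0, 0], [0, 0, 0.02, 0, 0, 0], [0, 0, 0, 0, 0, 0]]]'

```text
time: 3.42
tcp_pos: [0.6029, 0.3049, 0.144]
orientation: [-2.526, -1.866, 0.007]
ft_force: [0.3, 0.2, -0.0]
finger_gap: 1.001
grasp_force: 0.0
```

>>> arm_command --rows '[[[-0.004, 0.007, 0.02, 0, 0, 0], [0, 0, 0.025, 0, 0, 0], [0, 0, 0.025, 0, 0, 0], [0, 0, 0.025, 0, 0, 0], [0, 0, 0.015, 0, 0, 0]]]'

```text
time: 4.05
tcp_pos: [0.6103, 0.298, 0.035]
orientation: [2.529, 1.864, -0.002]
ft_force: [-0.2, 0.1, 0.0]
finger_gap: 1.001
grasp_force: 0.0
```

```bash
python3 - <<'E'
from h import *
print(manip.get_state()["tcp_pos"])
S=manip.get_image("side");cv2.imwrite("pics/g1.png",cv2.resize(S["pixels"][60:280,120:400],None,fx=2.5,fy=2.5)[...,::-1])
E
```

```text
[0.61034466 0.29804263 0.03501271]
```

View pics/g1.png

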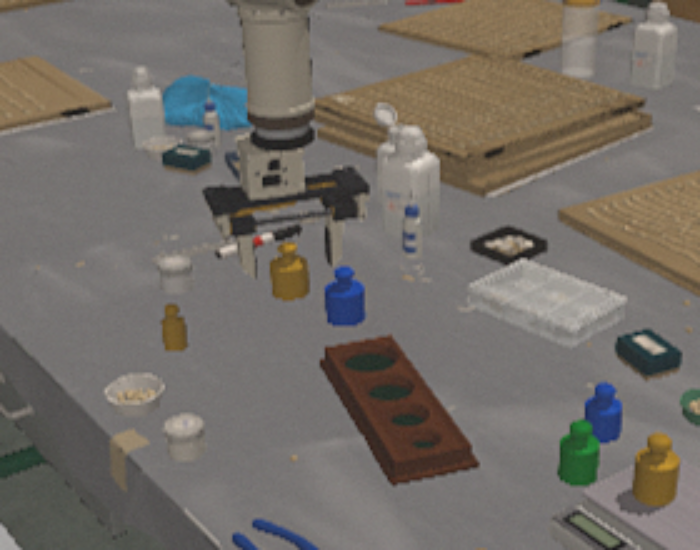

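The fingers straddle w1 in the crop, where the weight is at about (290,275). I'll lower and close.

>>> arm_command --rows '[[[0, 0, 0.01, 0, 0, 0], [0, 0, 0.009, 0, 0, 0], [0, 0, 0, 0, 0, 0], [0, 0, 0, 0, 0, 0], [0, 0, 0, 0, 0, 0]]]'

```text
time: 4.72
tcp_pos: [0.6109, 0.2992, 0.0183]
orientation: [2.528, 1.865, 0.002]
ft_force: [0.1, 0.5, -0.9]
finger_gap: 0.998
grasp_force: 0.0
```

>>> arm_command --rows '[[[0, 0, 0, 0, 0, 0], [0, 0, 0, 0, 0, 0], [0, 0, 0, 0, 0, 0], [0, 0, 0, 0, 0, 0], [0, 0, 0, 0, 0, 0]]]' --fingers -1 --squeeze 25

```text
time: 5.35
tcp_pos: [0.6095, 0.2993, 0.0176]
orientation: [-2.527, -1.864, 0.002]
ft_force: [-0.8, -0.5, 1.0]
finger_gap: 0.519
grasp_force: 25.0
```

>>> arm_command --rows '[[[0, 0, 0, 0, 0, 0], [0, 0, 0, 0, 0, 0], [0, 0, 0, 0, 0, 0], [0, 0, 0, 0, 0, 0], [0, 0, 0, 0, 0, 0]]]'

```text
time: 5.98
tcp_pos: [0.6104, 0.2991, 0.0176]
orientation: [-2.528, -1.865, -0.0]
ft_force: [-2.9, 0.2, 1.8]
finger_gap: 0.519
grasp_force: 25.0
```

>>> arm_command --rows '[[[0, 0, -0.01, 0, 0, 0], [0, 0, -0.02, 0, 0, 0], [0, 0, -0.025, 0, 0, 0], [0, 0, -0.025, 0, 0, 0], [0, 0, -0.02, 0, 0, 0]]]'

```text
time: 6.6
tcp_pos: [0.6117, 0.2987, 0.1202]
orientation: [2.528, 1.863, 0.004]
ft_force: [0.6, 0.8, -5.0]
finger_gap: 0.521
grasp_force: 25.0
```

>>> arm_command --rows '[[[-0.03, 0.004, 0, 0, 0, 0], [-0.05, 0.006, 0, 0, 0, 0], [-0.06, 0.007, 0, 0, 0, 0], [-0.055, 0.007, 0, 0, 0, 0], [-0.034, 0.004, 0, 0, 0, 0]]]'

```text
time: 7.22
tcp_pos: [0.5693, 0.0674, 0.1187]
orientation: [2.531, 1.858, -0.001]
ft_force: [0.2, -0.6, -4.5]
finger_gap: 0.515
grasp_force: 25.0
```

>>> arm_command --rows '[[[0, 0, 0.015, 0, 0, 0], [0, 0, 0.02, 0, 0, 0], [0, 0, 0.01, 0, 0, 0], [0, 0, 0, 0, 0, 0], [0, 0, 0, 0, 0, 0]]]'

```text
time: 7.85
tcp_pos: [0.5702, 0.0724, 0.0732]
orientation: [2.528, 1.865, 0.001]
ft_force: [0.3, -1.1, -5.2]
finger_gap: 0.516
grasp_force: 25.0
```

```bash
python3 - <<'E'
from h import *
print(manip.get_state()["tcp_pos"])
S=manip.get_image("side");T=manip.get_image("top")
a=cv2.resize(S["pixels"][150:270,200:340],None,fx=4,fy=4);b=cv2.resize(T["pixels"][150:270,190:250+20],None,fx=4,fy=4)
cv2.imwrite("pics/g2.png",np.hstack([a[:,:440],b])[...,::-1])
E
```

```text
[0.57017689 0.07243662 0.07324817]
```

View pics/g2.png

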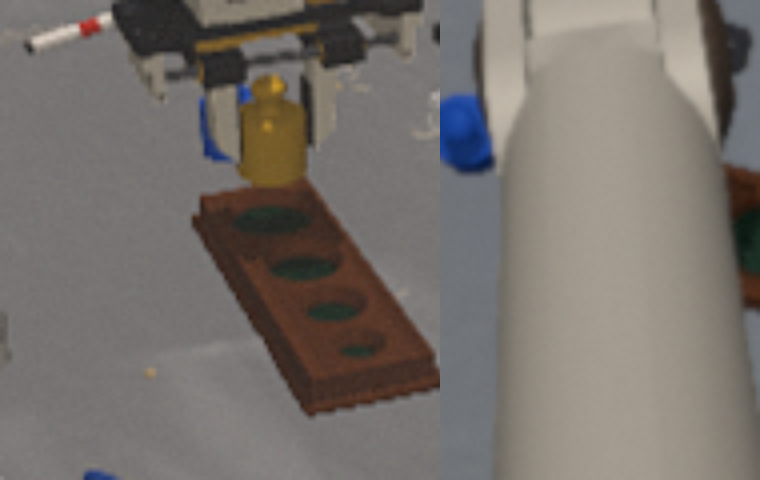

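w1 hangs centred over well 1. In the side crop its base is at (270,183) and the well is at (272,218). I'll lower it.

>>> arm_command --rows '[[[0, 0, 0.012, 0, 0, 0], [0, 0, 0.012, 0, 0, 0], [0, 0, 0.01, 0, 0, 0], [0, 0, 0.005, 0, 0, 0], [0, 0, 0.001, 0, 0, 0]]]'

```text
time: 8.57
tcp_pos: [0.5692, 0.0718, 0.032]
orientation: [-2.528, -1.864, 0.001]
ft_force: [0.1, 0.8, -4.3]
finger_gap: 0.52
grasp_force: 25.0
```

>>> arm_command --rows '[[[0, 0, 0.001, 0, 0, 0], [0, 0, 0, 0, 0, 0], [0, 0, 0, 0, 0, 0], [0, 0, 0, 0, 0, 0], [0, 0, 0, 0, 0, 0]]]'

```text
time: 9.2
tcp_pos: [0.5696, 0.0719, 0.0318]
orientation: [2.528, 1.865, 0.0]
ft_force: [-0.6, 0.2, -5.0]
finger_gap: 0.517
grasp_force: 25.0
```

>>> arm_command --rows '[[[0, 0, 0, 0, 0, 0], [0, 0, 0, 0, 0, 0], [0, 0, 0, 0, 0, 0], [0, 0, 0, 0, 0, 0], [0, 0, -0.005, 0, 0, 0]]]' --fingers 1

```text
time: 9.82
tcp_pos: [0.5693, 0.0718, 0.0366]
orientation: [-2.528, -1.864, 0.001]
ft_force: [0.5, 0.2, -0.7]
finger_gap: 0.986
grasp_force: 0.0
```

>>> arm_command --rows '[[[0, 0, -0.015, 0, 0, 0], [0, 0, -0.02, 0, 0, 0], [0, 0, -0.02, 0, 0, 0], [0, 0, -0.02, 0, 0, 0], [0, 0, -0.015, 0, 0, 0]]]'

```text
time: 10.45
tcp_pos: [0.5702, 0.072, 0.1287]
orientation: [2.528, 1.864, 0.003]
ft_force: [0.5, 0.3, 0.3]
finger_gap: 1.004
grasp_force: 0.0
```

>>> arm_command --rows '[[[0.02, -0.027, 0, 0, 0, 0], [0.03, -0.039, 0, 0, 0, 0], [0.038, -0.049, 0, 0, 0, 0], [0.034, -0.044, 0, 0, 0, 0], [0.022, -0.029, 0, 0, 0, 0]]]'

```text
time: 11.08
tcp_pos: [0.4306, 0.2676, 0.1274]
orientation: [-2.525, -1.868, -0.001]
ft_force: [0.7, -0.0, 0.5]
finger_gap: 1.0
grasp_force: 0.0
```

>>> arm_command --rows '[[[0, 0, 0.015, 0, 0, 0], [0, 0, 0.025, 0, 0, 0], [0, 0, 0.02, 0, 0, 0], [0, 0, 0, 0, 0, 0], [0, 0, 0, 0, 0, 0]]]'

```text
time: 11.7
tcp_pos: [0.4333, 0.2645, 0.0672]
orientation: [2.529, 1.863, 0.001]
ft_force: [-0.5, -0.6, -0.4]
finger_gap: 1.001
grasp_force: 0.0
```

```bash
python3 - <<'E'
from h import *
print(manip.get_state()["tcp_pos"])
S=manip.get_image("side");T=manip.get_image("top")
a=cv2.resize(S["pixels"][110:260,150:300],None,fx=4,fy=4);b=cv2.resize(T["pixels"][180:280,140:260],None,fx=3,fy=3)
b=cv2.copyMakeBorder(b,0,300,0,0,0); b=b[:,:200] if 0 else b
cv2.imwrite("pics/g3.png",cv2.resize(np.hstack([a,b]),None,fx=.8,fy=.8)[...,::-1])
E
```

```text
[0.4333187  0.26449305 0.06715499]
```

View pics/g3.png

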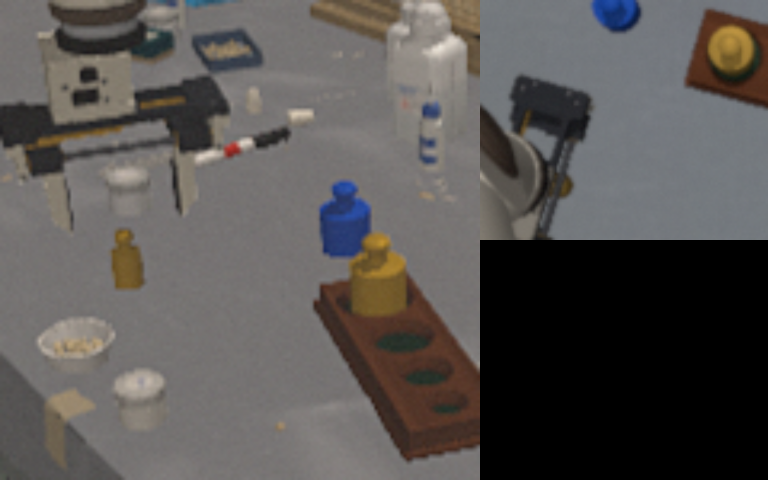

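w1 stands in well 1, and the gripper is over w3, which is at (127,260) in the crop. I'll grasp w3.

>>> arm_command --rows '[[[0, 0.0, 0.015, 0, 0, 0], [0, 0, 0.02, 0, 0, 0], [0, 0, 0.014, 0, 0, 0], [0, 0, 0, 0, 0, 0], [0, 0, 0, 0, 0, 0]]]'

```text
time: 12.42
tcp_pos: [0.4327, 0.2652, 0.0178]
orientation: [-2.528, -1.865, -0.0]
ft_force: [-0.3, 0.7, 0.4]
finger_gap: 0.998
grasp_force: 0.0
```

>>> arm_command --rows '[[[0, 0, 0, 0, 0, 0], [0, 0, 0, 0, 0, 0], [0, 0, 0, 0, 0, 0], [0, 0, 0, 0, 0, 0], [0, 0, 0, 0, 0, 0]]]' --fingers -1 --squeeze 20

```text
time: 13.05
tcp_pos: [0.4325, 0.265, 0.0177]
orientation: [-2.528, -1.865, -0.0]
ft_force: [-0.4, 0.9, -0.0]
finger_gap: 0.504
grasp_force: 0.0
```

>>> arm_command --rows '[[[0, 0, 0, 0, 0, 0], [0, 0, 0, 0, 0, 0], [0, 0, 0, 0, 0, 0], [0, 0, 0, 0, 0, 0], [0, 0, 0, 0, 0, 0]]]'

```text
time: 13.68
tcp_pos: [0.4323, 0.2651, 0.0176]
orientation: [-2.528, -1.865, 0.001]
ft_force: [-1.1, 0.2, 0.8]
finger_gap: 0.301
grasp_force: 20.0
```

>>> arm_command --rows '[[[0, 0, -0.01, 0, 0, 0], [0, 0, -0.02, 0, 0, 0], [0, 0, -0.025, 0, 0, 0], [0, 0, -0.025, 0, 0, 0], [0, 0, -0.02, 0, 0, 0]]]'

```text
time: 14.3
tcp_pos: [0.433, 0.2651, 0.1194]
orientation: [2.528, 1.864, 0.002]
ft_force: [0.4, -0.1, -1.7]
finger_gap: 0.302
grasp_force: 20.0
```

>>> arm_command --rows '[[[-0.02, 0.014, 0, 0, 0, 0], [-0.035, 0.0245, 0, 0, 0, 0], [-0.041, 0.0287, 0, 0, 0, 0], [-0.041, 0.0287, 0, 0, 0, 0], [-0.041, 0.0287, 0, 0, 0, 0]]]'

```text
time: 14.92
tcp_pos: [0.4996, 0.0565, 0.1185]
orientation: [2.528, 1.864, 0.002]
ft_force: [0.5, -0.1, -1.3]
finger_gap: 0.3
grasp_force: 20.0
```

>>> arm_command --rows '[[[-0.04, 0.028, 0, 0, 0, 0], [-0.03, 0.021, 0, 0, 0, 0], [-0.02, 0.014, 0, 0, 0, 0], [0, 0, 0.02, 0, 0, 0], [0, 0, 0.025, 0, 0, 0]]]'

```text
time: 15.55
tcp_pos: [0.5335, -0.0473, 0.0734]
orientation: [2.528, 1.862, 0.003]
ft_force: [-0.7, 0.0, -1.5]
finger_gap: 0.297
grasp_force: 20.0
```

>>> arm_command --rows '[[[0, 0, 0.01, 0, 0, 0], [0, 0, 0, 0, 0, 0], [0, 0, 0, 0, 0, 0], [0, 0, 0, 0, 0, 0], [0, 0, 0, 0, 0, 0]]]'

```text
time: 16.18
tcp_pos: [0.533, -0.0464, 0.0633]
orientation: [2.528, 1.864, 0.001]
ft_force: [-0.2, -0.6, -0.9]
finger_gap: 0.296
grasp_force: 20.0
```

```bash
python3 - <<'E'
from h import *
s=manip.get_state();print(s["tcp_pos"],s["joint_positions"].round(2))
S=manip.get_image("side")
a=cv2.resize(S["pixels"][140:270,210:360],None,fx=4,fy=4)
cv2.imwrite("pics/g4.png",a[...,::-1])
E
```

```text
[ 0.53300086 -0.04639077  0.06331315] [-0.05  0.49  0.11  1.97 -0.08  0.68 -0.19]
```

View pics/g4.png

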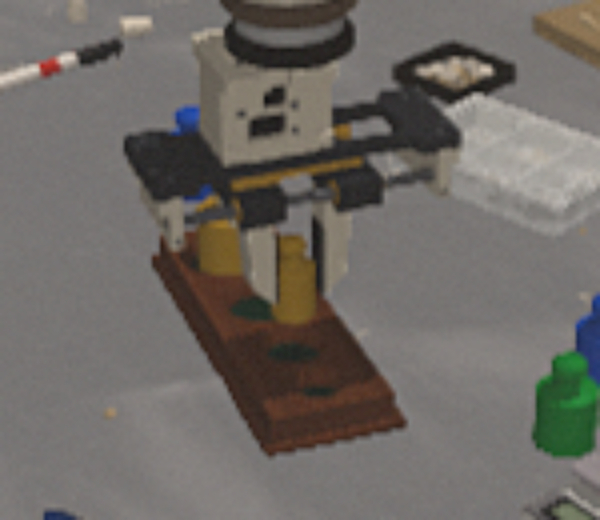

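w3 hangs over well 3; its base is at (295,318) in the crop and the well is at (293,352). I'll lower it.

>>> arm_command --rows '[[[0, 0, 0.012, 0, 0, 0], [0, 0, 0.012, 0, 0, 0], [0, 0, 0.006, 0, 0, 0], [0, 0, 0.001, 0, 0, 0], [0, 0, 0, 0, 0, 0]]]'

```text
time: 16.85
tcp_pos: [0.5323, -0.0465, 0.0313]
orientation: [-2.528, -1.864, 0.001]
ft_force: [-0.2, -1.1, -0.6]
finger_gap: 0.298
grasp_force: 20.0
```

>>> arm_command --rows '[[[0, 0, 0.0005, 0, 0, 0], [0, 0, 0, 0, 0, 0], [0, 0, 0, 0, 0, 0], [0, 0, 0, 0, 0, 0], [0, 0, 0, 0, 0, 0]]]'

```text
time: 17.48
tcp_pos: [0.5325, -0.0464, 0.0313]
orientation: [-2.528, -1.865, 0.0]
ft_force: [-2.5, -0.3, 3.8]
finger_gap: 0.299
grasp_force: 20.0
```

>>> arm_command --rows '[[[0, 0, 0, 0, 0, 0], [0, 0, 0, 0, 0, 0], [0, 0, 0, 0, 0, 0], [0, 0, 0, 0, 0, 0], [0, 0, 0, 0, 0, 0]]]' --fingers 1

```text
time: 18.1
tcp_pos: [0.5326, -0.0464, 0.0312]
orientation: [-2.528, -1.865, -0.0]
ft_force: [-0.0, 0.1, 0.5]
finger_gap: 0.787
grasp_force: 0.0
```

>>> arm_command --rows '[[[0, 0, 0, 0, 0, 0], [0, 0, -0.01, 0, 0, 0], [0, 0, -0.03, 0, 0, 0], [0, 0, -0.03, 0, 0, 0], [0, 0, -0.025, 0, 0, 0]]]'

```text
time: 18.73
tcp_pos: [0.533, -0.0465, 0.1281]
orientation: [2.528, 1.864, 0.002]
ft_force: [0.0, 0.7, 0.6]
finger_gap: 0.998
grasp_force: 0.0
```

>>> arm_command --rows '[[[-0.035, -0.004, 0, 0, 0, 0], [-0.055, -0.006, 0, 0, 0, 0], [-0.06, -0.006, 0, 0, 0, 0], [-0.06, -0.006, 0, 0, 0, 0], [-0.041, -0.005, 0, 0, 0, 0]]]'

```text
time: 19.35
tcp_pos: [0.4312, -0.2813, 0.1272]
orientation: [2.53, 1.86, -0.0]
ft_force: [1.0, 1.0, -0.1]
finger_gap: 1.002
grasp_force: 0.0
```

>>> arm_command --rows '[[[0, 0, 0.015, 0, 0, 0], [0, 0, 0.025, 0, 0, 0], [0, 0, 0.015, 0, 0, 0], [0, 0, 0, 0, 0, 0], [0, 0, 0, 0, 0, 0]]]'

```text
time: 19.98
tcp_pos: [0.4332, -0.278, 0.0717]
orientation: [2.527, 1.865, 0.001]
ft_force: [0.6, -0.8, 0.8]
finger_gap: 1.003
grasp_force: 0.0
```

```bash
python3 - <<'E'
from h import *
s=manip.get_state();print(s["tcp_pos"],s["joint_positions"].round(2))
S=manip.get_image("side");T=manip.get_image("top")
for st,c,_ in blobs(S,(14,130,60),(26,255,255)): print(" brass",st,c.round(1))
a=cv2.resize(S["pixels"][170:360,220:410],None,fx=3,fy=3)
cv2.imwrite("pics/g5.png",a[...,::-1])
E
```

```text
[ 0.43322167 -0.27799894  0.07165355] [ 0.36  0.45  0.19  2.02 -0.13  0.68  0.34]
 brass [ 458    7   67   33 1692] [491.4  22.6]
 brass [345  54  15   8  96] [352.5  57.8]
 brass [259 183  18  26 370] [267.7 197.1]
 brass [278 209   7  17 101] [281.2 217.2]
 brass [327 219  16   9  65] [333.9 222.2]
 brass [373 233  19  29 405] [382.  248.2]
 brass [287 237  32  10  75] [300.1 241.9]
 brass [308 280   8  19 125] [311.7 289.8]
```

View pics/g5.png

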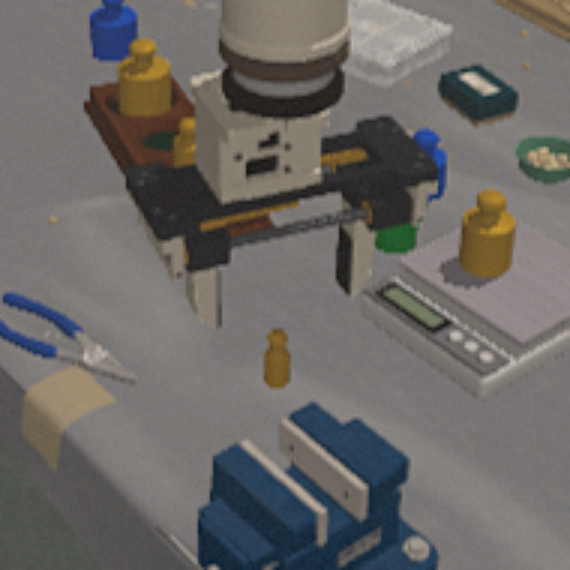

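w3 is in its well, and the gripper is above w4, which is at (278,360) in the crop and clear of the scale and vise.

>>> arm_command --rows '[[[0, 0.0, 0.015, 0, 0, 0], [0, 0, 0.02, 0, 0, 0], [0, 0, 0.014, 0, 0, 0], [0, 0, 0.008, 0, 0, 0], [0, 0, 0, 0, 0, 0]]]'

```text
time: 20.7
tcp_pos: [0.4321, -0.2781, 0.0135]
orientation: [-2.528, -1.864, 0.001]
ft_force: [-0.1, -0.3, -0.4]
finger_gap: 0.998
grasp_force: 0.0
```

>>> arm_command --rows '[[[0, 0, 0, 0, 0, 0], [0, 0, 0, 0, 0, 0], [0, 0, 0, 0, 0, 0], [0, 0, 0, 0, 0, 0], [0, 0, 0, 0, 0, 0]]]' --fingers -1 --squeeze 12

```text
time: 21.32
tcp_pos: [0.4327, -0.2783, 0.0143]
orientation: [2.528, 1.864, 0.0]
ft_force: [0.3, -0.8, 0.3]
finger_gap: 0.506
grasp_force: 0.0
```

>>> arm_command --rows '[[[0, 0, 0, 0, 0, 0], [0, 0, 0, 0, 0, 0], [0, 0, 0, 0, 0, 0], [0, 0, 0, 0, 0, 0], [0, 0, 0, 0, 0, 0]]]'

```text
time: 21.95
tcp_pos: [0.4325, -0.2782, 0.0141]
orientation: [-2.528, -1.864, 0.0]
ft_force: [-0.9, -0.2, -0.2]
finger_gap: 0.193
grasp_force: 12.0
```

>>> arm_command --rows '[[[0, 0, 0, 0, 0, 0], [0, 0, 0, 0, 0, 0], [0, 0, 0, 0, 0, 0], [0, 0, 0, 0, 0, 0], [0, 0, 0, 0, 0, 0]]]'

```text
time: 22.58
tcp_pos: [0.4326, -0.2782, 0.0142]
orientation: [-2.528, -1.865, -0.0]
ft_force: [-0.7, -0.6, -0.2]
finger_gap: 0.189
grasp_force: 12.0
```

>>> arm_command --rows '[[[0, 0, -0.01, 0, 0, 0], [0, 0, -0.02, 0, 0, 0], [0, 0, -0.025, 0, 0, 0], [0, 0, -0.025, 0, 0, 0], [0, 0, -0.02, 0, 0, 0]]]'

```text
time: 23.2
tcp_pos: [0.4329, -0.2785, 0.116]
orientation: [2.528, 1.864, 0.001]
ft_force: [-0.4, 0.1, -1.7]
finger_gap: 0.193
grasp_force: 12.0
```

>>> arm_command --rows '[[[0.03, 0.004, 0, 0, 0, 0], [0.045, 0.006, 0, 0, 0, 0], [0.05, 0.006, 0, 0, 0, 0], [0.045, 0.006, 0, 0, 0, 0], [0.034, 0.005, 0, 0, 0, 0]]]'

```text
time: 23.82
tcp_pos: [0.5195, -0.0891, 0.115]
orientation: [2.527, 1.867, 0.002]
ft_force: [-0.4, 1.1, -0.5]
finger_gap: 0.191
grasp_force: 12.0
```

>>> arm_command --rows '[[[0, 0, 0.02, 0, 0, 0], [0, 0, 0.025, 0, 0, 0], [0, 0, 0.01, 0, 0, 0], [0, 0, 0, 0, 0, 0], [0, 0, 0, 0, 0, 0]]]'

```text
time: 24.45
tcp_pos: [0.5194, -0.0917, 0.0601]
orientation: [2.528, 1.863, 0.002]
ft_force: [-0.2, -0.0, -0.9]
finger_gap: 0.193
grasp_force: 12.0
```

```bash
python3 - <<'E'
from h import *
s=manip.get_state();print(s["tcp_pos"],s["joint_positions"].round(2))
S=manip.get_image("side")
a=cv2.resize(S["pixels"][160:270,230:360],None,fx=5,fy=5)
cv2.imwrite("pics/g6.png",a[...,::-1])
E
```

```text
[ 0.51935971 -0.09166859  0.06009816] [ 0.02  0.49  0.13  2.   -0.1   0.66 -0.09]
```

View pics/g6.png

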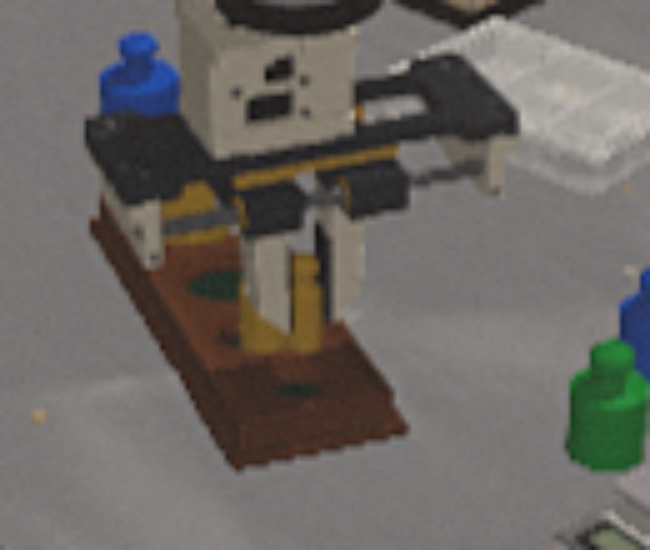

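w4's base is at about (308,347) in the crop and well 4 at (297,390), so it may be a few mm off. I'll measure that in this view.

```bash
python3 - <<'E'
from h import *
S=manip.get_image("side")
h=cv2.cvtColor(S["pixels"],cv2.COLOR_RGB2HSV)
for st,c,m in blobs(S,(14,130,60),(26,255,255),10):
    if 255<c[0]<310 and 190<c[1]<240: print("brass",st,c.round(1))
for r in range(216,232,3): print(r,[(u,h[r,u].tolist()) for u in range(284,298)])
for st,c,m in blobs(S,(40,40,15),(95,255,90),6):
    if 255<c[0]<310 and 190<c[1]<250: print("green",st,c.round(1),onplane(S,c,.014).round(4))
print("pred well4",proj(S,(.5185,-.0914,.014)),"w4 base/mid pred",proj(S,(.5194,-.0917,.046)),proj(S,(.5194,-.0917,.062)))
E
```

```text
brass [277 189  32   9  76] [291.2 193.1]
brass [262 196  11   8  48] [267.8 199.7]
brass [263 205  13   4  31] [269.7 207.1]
brass [278 211  17  20 186] [287.1 222.7]
216 [(284, [20, 45, 131]), (285, [19, 40, 135]), (286, [18, 41, 137]), (287, [17, 36, 112]), (288, [16, 132, 62]), (289, [19, 163, 111]), (290, [20, 171, 112]), (291, [20, 162, 113]), (292, [20, 157, 104]), (293, [17, 109, 70]), (294, [0, 26, 39]), (295, [0, 0, 40]), (296, [19, 30, 93]), (297, [19, 40, 142])]
219 [(284, [16, 42, 134]), (285, [19, 42, 135]), (286, [19, 39, 137]), (287, [19, 34, 126]), (288, [18, 152, 74]), (289, [20, 172, 123]), (290, [21, 173, 122]), (291, [19, 163, 127]), (292, [20, 169, 122]), (293, [20, 168, 109]), (294, [16, 117, 72]), (295, [105, 25, 41]), (296, [16, 40, 96]), (297, [18, 42, 144])]
222 [(284, [20, 43, 138]), (285, [21, 40, 134]), (286, [21, 42, 139]), (287, [19, 28, 126]), (288, [17, 128, 60]), (289, [20, 173, 122]), (290, [20, 164, 121]), (291, [19, 171, 121]), (292, [20, 166, 120]), (293, [19, 156, 111]), (294, [19, 124, 66]), (295, [150, 7, 38]), (296, [16, 35, 95]), (297, [19,
[... 421 characters left out ...]
]), (288, [20, 166, 112]), (289, [19, 166, 118]), (290, [20, 165, 122]), (291, [21, 170, 120]), (292, [20, 171, 118]), (293, [20, 164, 109]), (294, [17, 164, 87]), (295, [8, 130, 92]), (296, [8, 148, 86]), (297, [9, 122, 86])]
231 [(284, [6, 141, 85]), (285, [7, 149, 82]), (286, [8, 132, 81]), (287, [9, 137, 84]), (288, [11, 144, 83]), (289, [7, 136, 77]), (290, [9, 139, 75]), (291, [7, 123, 77]), (292, [8, 110, 58]), (293, [8, 86, 59]), (294, [9, 86, 59]), (295, [7, 91, 59]), (296, [10, 116, 64]), (297, [8, 96, 64])]
green [268 215  10   5  34] [272.6 216.8] [0.5444 0.0214 0.014 ]
pred well4 [290.95358382 239.11474476] w4 base/mid pred [291.21687776 228.04207188] [291.1644258  222.42806607]
```

The position agrees with the prediction to within about 3 mm, and the countersink takes up the rest. I'll lower it gently.

>>> arm_command --rows '[[[0, 0, 0.01, 0, 0, 0], [0, 0, 0.01, 0, 0, 0], [0, 0, 0.007, 0, 0, 0], [0, 0, 0.003, 0, 0, 0], [0, 0, 0, 0, 0, 0]]]'

```text
time: 25.18
tcp_pos: [0.5185, -0.0913, 0.0288]
orientation: [-2.528, -1.864, 0.001]
ft_force: [0.7, -0.0, -0.6]
finger_gap: 0.194
grasp_force: 12.0
```

>>> arm_command --rows '[[[0, 0, 0.001, 0, 0, 0], [0, 0, 0, 0, 0, 0], [0, 0, 0, 0, 0, 0], [0, 0, 0, 0, 0, 0], [0, 0, 0, 0, 0, 0]]]'

```text
time: 25.8
tcp_pos: [0.5187, -0.0913, 0.0283]
orientation: [2.528, 1.865, 0.0]
ft_force: [-0.2, 0.0, -1.2]
finger_gap: 0.19
grasp_force: 12.0
```

>>> arm_command --rows '[[[0, 0, 0, 0, 0, 0], [0, 0, 0, 0, 0, 0], [0, 0, 0, 0, 0, 0], [0, 0, 0, 0, 0, 0], [0, 0, 0, 0, 0, 0]]]' --fingers 1

```text
time: 26.42
tcp_pos: [0.5187, -0.0913, 0.0282]
orientation: [-2.528, -1.865, -0.0]
ft_force: [-0.6, 0.4, -0.0]
finger_gap: 0.683
grasp_force: 0.0
```

>>> arm_command --rows '[[[0, 0, -0.01, 0, 0, 0], [0, 0, -0.025, 0, 0, 0], [0, 0, -0.03, 0, 0, 0], [0, 0, -0.035, 0, 0, 0], [0, 0, -0.025, 0, 0, 0]]]'

```text
time: 27.05
tcp_pos: [0.5193, -0.0915, 0.1555]
orientation: [2.527, 1.864, 0.003]
ft_force: [0.5, 0.2, -0.5]
finger_gap: 0.999
grasp_force: 0.0
```

>>> arm_command --rows '[[[-0.025, 0.022, 0, 0, 0, 0], [-0.035, 0.03, 0, 0, 0, 0], [-0.043, 0.038, 0, 0, 0, 0], [-0.04, 0.034, 0, 0, 0, 0], [-0.03, 0.026, 0, 0, 0, 0]]]'

```text
time: 27.68
tcp_pos: [0.6112, -0.3037, 0.154]
orientation: [2.529, 1.862, -0.0]
ft_force: [0.3, 0.1, 0.4]
finger_gap: 1.001
grasp_force: 0.0
```

>>> arm_command --rows '[[[0, 0, 0.015, 0, 0, 0], [0, 0, 0.02, 0, 0, 0], [0, 0, 0.01, 0, 0, 0], [0, 0, 0, 0, 0, 0], [0, 0, 0, 0, 0, 0]]]'

```text
time: 28.3
tcp_pos: [0.6113, -0.3004, 0.1087]
orientation: [2.527, 1.865, 0.001]
ft_force: [0.5, 0.3, 0.4]
finger_gap: 0.999
grasp_force: 0.0
```

```bash
python3 - <<'E'
from h import *
s=manip.get_state();print(s["tcp_pos"],s["joint_positions"].round(2))
S=manip.get_image("side")
a=cv2.resize(S["pixels"][140:310,230:450],None,fx=3.5,fy=3.5)
cv2.imwrite("pics/g7.png",a[...,::-1])
E
```

```text
[ 0.61125763 -0.30040804  0.10868825] [ 0.29  0.65  0.19  1.57 -0.14  0.94  0.22]
```

View pics/g7.png

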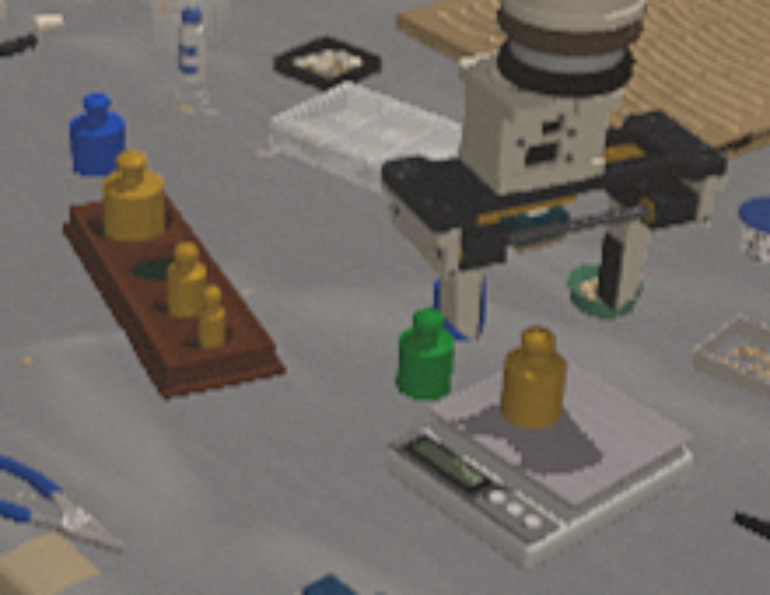

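w1, w3 and w4 all stand in their wells, and the gripper is over w2, which is at (533,380) in the crop.

>>> arm_command --rows '[[[0, 0, 0.015, 0, 0, 0], [0, 0, 0.02, 0, 0, 0], [0, 0, 0.012, 0, 0, 0], [0, 0, 0.006, 0, 0, 0], [0, 0, 0, 0, 0, 0]]]'

```text
time: 28.98
tcp_pos: [0.6104, -0.3008, 0.0543]
orientation: [-2.528, -1.864, 0.001]
ft_force: [-1.0, 0.1, 0.5]
finger_gap: 1.002
grasp_force: 0.0
```

>>> arm_command --rows '[[[0, 0, 0, 0, 0, 0], [0, 0, 0, 0, 0, 0], [0, 0, 0, 0, 0, 0], [0, 0, 0, 0, 0, 0], [0, 0, 0, 0, 0, 0]]]' --fingers -1 --squeeze 20

```text
time: 29.6
tcp_pos: [0.6109, -0.301, 0.0553]
orientation: [2.528, 1.865, 0.0]
ft_force: [0.3, 0.2, 0.6]
finger_gap: 0.5
grasp_force: 0.0
```

>>> arm_command --rows '[[[0, 0, 0, 0, 0, 0], [0, 0, 0, 0, 0, 0], [0, 0, 0, 0, 0, 0], [0, 0, 0, 0, 0, 0], [0, 0, 0, 0, 0, 0]]]'

```text
time: 30.22
tcp_pos: [0.611, -0.301, 0.0553]
orientation: [2.528, 1.864, 0.0]
ft_force: [1.3, -0.5, 0.8]
finger_gap: 0.409
grasp_force: 20.0
```

>>> arm_command --rows '[[[0, 0, -0.01, 0, 0, 0], [0, 0, -0.02, 0, 0, 0], [0, 0, -0.025, 0, 0, 0], [0, 0, -0.02, 0, 0, 0], [0, 0, -0.005, 0, 0, 0]]]'

```text
time: 30.85
tcp_pos: [0.6121, -0.3016, 0.1379]
orientation: [2.526, 1.863, 0.003]
ft_force: [0.5, 0.1, -3.6]
finger_gap: 0.409
grasp_force: 20.0
```

>>> arm_command --rows '[[[0.025, -0.0136, 0, 0, 0, 0], [0.045, -0.0245, 0, 0, 0, 0], [0.05, -0.0272, 0, 0, 0, 0], [0.05, -0.0272, 0, 0, 0, 0], [0.05, -0.0272, 0, 0, 0, 0]]]'

```text
time: 31.48
tcp_pos: [0.5606, -0.0536, 0.135]
orientation: [-2.528, -1.864, 0.001]
ft_force: [0.5, -0.2, -2.6]
finger_gap: 0.408
grasp_force: 20.0
```

>>> arm_command --rows '[[[0.035, -0.019, 0, 0, 0, 0], [0.021, -0.0117, 0, 0, 0, 0], [0, 0, 0, 0, 0, 0], [0, 0, 0.01, 0, 0, 0], [0, 0, 0.01, 0, 0, 0]]]'

```text
time: 32.1
tcp_pos: [0.5487, 0.0054, 0.1143]
orientation: [2.53, 1.861, -0.001]
ft_force: [0.2, 0.5, -2.4]
finger_gap: 0.41
grasp_force: 20.0
```

>>> arm_command --rows '[[[0, 0, 0.02, 0, 0, 0], [0, 0, 0.02, 0, 0, 0], [0, 0, 0.01, 0, 0, 0], [0, 0, 0, 0, 0, 0], [0, 0, 0, 0, 0, 0]]]'

```text
time: 32.72
tcp_pos: [0.5493, 0.0069, 0.0656]
orientation: [2.528, 1.864, 0.001]
ft_force: [0.1, -0.5, -2.2]
finger_gap: 0.407
grasp_force: 20.0
```

>>> arm_command --rows '[[[0, 0, 0.012, 0, 0, 0], [0, 0, 0.012, 0, 0, 0], [0, 0, 0.006, 0, 0, 0], [0, 0, 0.003, 0, 0, 0], [0, 0, 0, 0, 0, 0]]]'

```text
time: 33.35
tcp_pos: [0.5486, 0.0072, 0.0319]
orientation: [-2.528, -1.864, 0.001]
ft_force: [-0.6, -0.0, -3.1]
finger_gap: 0.407
grasp_force: 20.0
```

>>> arm_command --rows '[[[0, 0, 0.001, 0, 0, 0], [0, 0, 0, 0, 0, 0], [0, 0, 0, 0, 0, 0], [0, 0, 0, 0, 0, 0], [0, 0, 0, 0, 0, 0]]]'

```text
time: 33.98
tcp_pos: [0.5487, 0.0072, 0.0313]
orientation: [2.528, 1.865, 0.0]
ft_force: [-0.1, 0.4, -3.0]
finger_gap: 0.408
grasp_force: 20.0
```

Now I'll release, retreat straight up and then away so the block can be seen.

>>> arm_command --rows '[[[0, 0, 0, 0, 0, 0], [0, 0, 0, 0, 0, 0], [0, 0, 0, 0, 0, 0], [0, 0, 0, 0, 0, 0], [0, 0, 0, 0, 0, 0]]]' --fingers 1

```text
time: 34.6
tcp_pos: [0.5488, 0.0072, 0.0313]
orientation: [-2.528, -1.865, -0.0]
ft_force: [0.5, 0.1, 0.4]
finger_gap: 0.901
grasp_force: 0.0
```

>>> arm_command --rows '[[[0, 0, -0.01, 0, 0, 0], [0, 0, -0.025, 0, 0, 0], [0, 0, -0.035, 0, 0, 0], [0, 0, -0.04, 0, 0, 0], [0, 0, -0.03, 0, 0, 0]]]'

```text
time: 35.22
tcp_pos: [0.5493, 0.0071, 0.1737]
orientation: [2.528, 1.864, 0.003]
ft_force: [-0.7, 0.1, -0.1]
finger_gap: 1.0
grasp_force: 0.0
```

>>> arm_command --rows '[[[0.03, 0, -0.005, 0, 0, 0], [0.05, 0, -0.005, 0, 0, 0], [0.05, 0, 0, 0, 0, 0], [0.05, 0, 0, 0, 0, 0], [0.03, 0, 0, 0, 0, 0]]]'

```text
time: 35.85
tcp_pos: [0.6108, 0.2114, 0.1819]
orientation: [-2.525, -1.868, -0.002]
ft_force: [-0.4, 0.4, -0.2]
finger_gap: 0.999
grasp_force: 0.0
```

>>> arm_command --rows '[[[0, 0, 0, 0, 0, 0], [0, 0, 0, 0, 0, 0], [0, 0, 0, 0, 0, 0], [0, 0, 0, 0, 0, 0], [0, 0, 0, 0, 0, 0]]]'

```text
time: 36.48
tcp_pos: [0.6109, 0.2071, 0.1814]
orientation: [2.529, 1.863, 0.0]
ft_force: [-0.3, 0.4, 0.3]
finger_gap: 1.0
grasp_force: 0.0
```

```bash
python3 - <<'E'
from h import *
s=manip.get_state();print(s["tcp_pos"],s["time"])
S=manip.get_image("side");T=manip.get_image("top")
a=cv2.resize(S["pixels"][170:260,230:330],None,fx=4,fy=4);b=cv2.resize(T["pixels"][165:255,225:325],None,fx=4,fy=4)
cv2.imwrite("pics/g8.png",np.hstack([a,b])[...,::-1])
u=np.array([-.296,-.955])
for k,(s0,h) in enumerate(zip([0,.067,.124,.171],[.068,.061,.055,.05])):
    w=np.array([.569,.0716])+u*s0; print(k+1,"pred knob px (crop)",((proj(S,[*w,.014+h-.004])-[230,170])*4).round(),((proj(T,[*w,.014+h-.004])-[225,165])*4+[400,0]).round())
E
```

```text
[0.61086843 0.20708322 0.18141767] 36.475
1 pred knob px (crop) [154.  63.] [477. 138.]
2 pred knob px (crop) [187. 118.] [580. 168.]
3 pred knob px (crop) [217. 168.] [667. 193.]
4 pred knob px (crop) [243. 213.] [738. 213.]
```

View pics/g8.png

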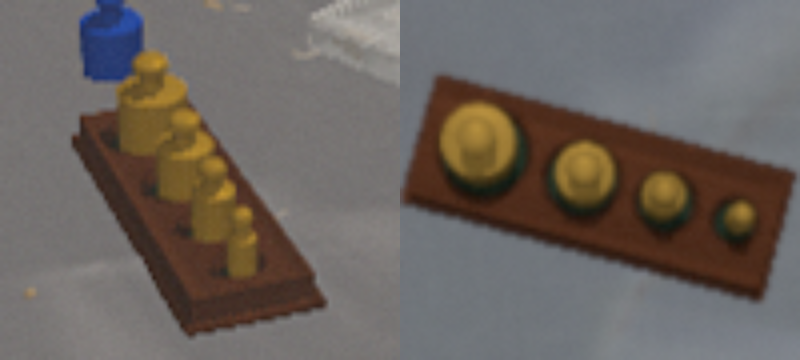

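All four weights stand upright in their wells in order of size, with their knobs within about 1 to 2 px of the predicted positions.

```bash
python3 -c "
from station import manip
print(manip.hand_in())"
```

```text
the job is handed in; nothing more can be done
None
```

All four brass check weights stand upright in their own wells, the largest in the widest down to the smallest in the narrowest; the job was handed in at about 36.5 s with the arm clear, and the hand-in returned no verdict.

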